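# Square a skid strip in the corner and weight it on the glue bed

## Robot

A 6-joint arm with a two-finger parallel gripper is mounted at the origin on the work surface. World frame = base frame: x ahead of the robot, y to its left, z up, the work surface at z = 0. Lengths are in m, angles in rad, forces in N, time in s.
With the tool pointing down it reaches from about 0.25 to 0.8 m from the base axis. Payload 3.9 kg.
Tool frame: the origin (TCP) lies on the front face of the gripper's body, between the roots of the fingers; the fingertips stand 73 mm ahead of it and the grasp point (between the pads) lies 54 mm ahead of it; z points along the fingers, y is the line along which they close (so a half turn about z gives the same grasp; the last joint's range is limited). The gripper opens to 85 mm and grips with 20 to 120 N. Pads are 22 mm wide; open, the fingers measure 114 mm over their backs; the gripper's body (76 mm by 85 mm) begins 54 mm behind the grasp point. The pads swing forward as they close: fully open they stand 13 mm farther back than shut.
Start: joints at [1.2, 0.26, -0.138, 1.173, 0, 1.571], TCP at [0.19, 0.489, 0.304] pointing down, gripper open.
Joint ranges: [-2.78, 2.78], [-0.83, 1.72], [-1.28, 1.37], [-1.9, 2.12], [-1.57, 1.48], [-3.14, 3.14]. Speed limits (rad/s): [2.57, 2.57, 3.14, 3.14, 3.14, 3.14].

## Interface

Orientations are given as a unit quaternion [x, y, z, w].
In Python, from cell import ctrl gives the robot as it stands.
- The arm moves only by the tool arm_command, never from a script. Its argument "deltas" is a list of rows, each an object with "claw": the closure, from -1 (fully open) to 1 (shut), so that 0 is half open; "slide": the shift along the tool's x, y, z in cm, a list of three; "turn": the turn about the tool's z in rad. In form: [{"claw": claw, "slide": [dx, dy, dz], "turn": turn}, ...]. A call has exactly 8 rows; each row is the pose to reach, as a shift and turn from the pose commanded when the call began, along the tool's axes at that moment; what a row does not reach only later rows make up. A row lasts 1/8 s, in which the tool goes at most 62.5 mm and 10.7 degrees, less where a joint would pass 70% of its speed; a pose out of reach is approached as far as the arm can. A call with a gripper value outside its range is refused whole. The fingers move at their own pace and stop on an object; "force" is the grip in N (left out, the last holds). Time passes only in rows, so rows that repeat a pose let the fingers close, or fill a call up. It gives the time, the measured TCP pose, the force, the opening and the grip force at its end, in the units of the state.
- ctrl.get_obs(): the state, without advancing time (a new reading comes with each control period).
- ctrl.read_camera(name): name is "scene" or "top" or "wrist"; returns a dict with "pixels" (400x640x3 uint8, red, green, blue), "fx", "fy", "cx", "cy" (pixels), "k1" (the pictures are not rectified: a ray, as slopes to the right and down, at radius r is drawn at 1 + k1 r^2 times it, then the intrinsics apply), "world_to_cam" (4x4, takes a point from world to camera coordinates); the wrist camera has in their place "T_tool_cam" (4x4, takes a point from camera to tool coordinates, whose origin is the TCP and whose axes are the flange's). Camera axes: x right, y down, z forward; pixel columns grow to the right and rows downward; lengths in m; the calibration is good to about 2 mm. A picture is of the moment at which its call begins: read the wrist's pose just before it. There is no depth.
- ctrl.finish_job(): hands the job in; it is judged then, once.
The state is a dict: "time": time; "joint_pos": joint angles; "dq": joint speeds; "tau": joint torques, N m; "eef_pos": TCP position; "tool_rot": TCP orientation; "ft_force": force on the tool from outside, world axes, zero at the start; "torque": the same for the moment, N m; "finger_gap": opening from 0.0 (shut) to 1.0 (fully open); "gripper_force": force on a finger pad.
Only numpy, scipy, OpenCV 4.12 (cv2) and the standard library are available. Lean on these libraries where they do the work, as an engineer would, in place of code of your own. Each camera call takes 0.05 s, during which the arm holds its last target. There are 200 camera calls.

## Task

Without lifting it, slide the flat maple strip across the white squaring board until it sits fully home in the corner, its end against the end stop and its long side against the long fence. Then take hold of it, lift it straight up, and lay it down (do not drop it) centred and lengthwise along the raised cork bed, and let go. Last, tip the standing wooden block over the low batten, without lifting it, so that it comes to lie lengthwise on the strip as a weight, and leave the other things on the bench alone.

Things in the scene. Friction and masses are not known exactly. Their poses are not given: they have to be found in the camera images.
- strip_center (a point): Centre (half-way up) of the loose pale maple strip: a flat bar 56 mm wide (its x), 160 mm long (its y), 22 mm thick (its z, up), about 0.14 kg. It starts lying flat on the squaring board, out of the corner and askew by up to 0.3 rad.
- seat (a point): Where the strip's centre is when the strip is home in the corner of the white squaring board; axes as the board's and the seated strip's (x across the strip, y along it, z up). From here: end stop's face at y +80 mm, long fence's face at x +28 mm, board's top 11 mm below. The stops reach 9 mm above the board, so the strip's top 13 mm stand clear of them.
- squaring_board: Fixed white board, 200 (x) by 290 (y) mm, 12 mm thick; origin at the centre of its underside. Low brown wooden stops, 30 mm wide and 9 mm above its top, form the corner: the end stop along its +y edge, the long fence along its +x edge, full length. Its -x and -y sides are open.
- bed (a point): Centre of the top face of the cork bed, 76 (x) by 170 (y) mm; y along the bed, x across, z up. The top is 20 mm above the bench, 8 mm above the plywood around it. The low stop (dark steel batten, 80 mm in x, 10 mm wide) has its faces at y -98 and -108 mm; its top is 18 mm above this point, 4 mm lower than the top of a strip on the bed.
- glue_station: Fixed plywood base, 110 (x) by 330 (y) mm, 12 mm thick, with the raised cork bed (8 mm) and the low steel batten (26 mm above the plywood) on it; origin at the centre of its underside, axes as the bed's.
- caul_center (a point): Centre of the loose dark wooden block, 50 x 50 x 170 mm, about 0.34 kg, z along its length. It starts upright on the plywood behind the batten (at the bed's -y end, 1 to 10 mm from the batten), about parallel to the station. Pushed high on its -y face towards the bed's +y with 1 to 2 N, it tips over the batten and beyond 0.4 rad falls by itself onto the bed.
- glue_jar: Bystander: closed glue jar, 70 mm diameter, 90 mm tall, beyond the work; origin at the centre of its underside. Leave it.
- wheel: Bystander: white skateboard wheel, 52 mm diameter, lying flat, 34 mm tall; origin at the centre of its underside. Leave it.
- sanding_block: Bystander: black rubber sanding block, 65 x 110 x 35 mm; origin at the centre of its underside. Leave it.
There are look-alikes about, which are no part of the job. Of the things that look like the part that bears caul_center, the smallest one is meant. Of the things that look like the part that bears strip_center, the larger one is meant.

How it is judged:
On the way, in this order (a step that is already met when the one before it is completed fails the run):
1. the strip lies flat and home in the corner: within 3 mm of its seat and 0.035 rad (x of strip_center in the frame of seat between -0.003 and 0.003 m and y of strip_center in the frame of seat between -0.003 and 0.003 m and z of strip_center in the frame of seat between -0.003 and 0.003 m and angle between the x axis of strip_center and the x axis of seat, either way round below 0.035 rad), for 0.2 s.
2. the strip lies on the cork bed, within 10 mm of its centre each way and 0.1 rad of its direction, released, with the block still standing (x of strip_center in the frame of bed between -0.01 and 0.01 m and y of strip_center in the frame of bed between -0.01 and 0.01 m and z of strip_center in the frame of bed between 0.007 and 0.015 m and angle between the x axis of strip_center and the x axis of bed, either way round below 0.1 rad and contact force between the fingers and strip below 0.3 N and angle between caul_center's own z axis and vertical below 0.15 rad), for 0.3 s.
3. the block lies on the strip (angle between caul_center's own z axis and vertical between 1.4 and 1.74 rad and contact force between caul and strip above 0.5 N and angle between the z axis of caul_center and the y axis of bed, either way round below 0.25 rad and x of caul_center in the frame of bed between -0.02 and 0.02 m), for 0.2 s.
At the end, for the whole second after the job is handed in: The strip lies flat on the cork bed, within 10 mm of its centre each way and 0.1 rad of its direction; the block lies on its side (within 0.17 rad of level) on the strip, along the bed within 0.25 rad and within 20 mm of its centre line; both at rest (all of step 3 and x of strip_center in the frame of bed between -0.01 and 0.01 m and y of strip_center in the frame of bed between -0.01 and 0.01 m and z of strip_center in the frame of bed between 0.007 and 0.015 m and angle between the x axis of strip_center and the x axis of bed, either way round below 0.1 rad and linear speed of each of strip, caul below 0.02 m/s); the robot touches nothing.
It fails at once if the strip is lifted off the squaring board while it is more than 30 mm from its seat (it must be slid there, and lifted straight up from there) (z of strip_center in the frame of seat between 0.012 and 0.04 m and horizontal distance between strip_center and seat between 0.03 and 0.13 m).
It fails at once if the strip is dropped: moves faster than 0.6 m/s while not held (linear speed of strip above 0.6 m/s and contact force between the fingers and strip below 0.1 N).
It fails at once if the block is lifted: its centre rises more than 25 mm above where it stood (z of caul_center in the frame of bed above 0.102 m).
It fails at once if a bystander (glue jar, wheel or sanding block) is moved more than 30 mm (distance of any of glue_jar, wheel, sanding_block from where it was at the start of the episode above 0.03 m).
It also fails if it takes over 67 s, if anything falls off the work surface, if the arm or the gripper's body presses on something with over 40 N, if the wrist force passes 120 N, or if a joint passes its speed limit or range.

## Working session

There is one attempt and no reset: what is moved stays moved. The work goes in short steps, Python scripts to look and compute and a tool call to move; the robot and the scene stay as the last step left them, time stands still between calls to the robot, and variables do not carry over. Pictures are saved under pics/ and viewed, at most 10 in all, crops included, and the job is handed in when it is done.

Besides the shell and the picture viewer there is one more tool, called after "Call:" by a JSON object that holds its "name" and its "arguments". arm_command: Moves the arm, as the interface text tells. Its arguments: {"type":"object","properties":{"deltas":{"type":"array"},"force":{"type":"number"}},"required":["deltas"]}

```bash
mkdir -p pics; ls; cat > h.py <<'E'
import numpy as np, cv2
from cell import ctrl
def save(name,fn):
    c=ctrl.read_camera(name); cv2.imwrite(f'pics/{fn}.png',cv2.cvtColor(c['pixels'],cv2.COLOR_RGB2BGR))
    np.savez(f'pics/{fn}.npz',**c); return c
def load(fn): return dict(np.load(f'pics/{fn}.npz'))
def ray(c,uv,T=None):
    """origin, dirs in world for pixels; T=world_from_cam"""
    uv=np.atleast_2d(uv).astype(float); k=float(c['k1'])
    K=np.array([[c['fx'],0,c['cx']],[0,c['fy'],c['cy']],[0,0,1]],float)
    p=cv2.undistortPoints(uv[:,None],K,np.array([k,0,0,0,0.]))[:,0]
    if T is None: T=np.linalg.inv(c['world_to_cam'])
    return T[:3,3],np.c_[p,np.ones(len(p))]@T[:3,:3].T
def onz(c,uv,z,T=None):
    o,d=ray(c,uv,T); return (o+d*((z-o[2])/d[:,2])[:,None])[:,:2]
E
python3 - <<'E'
from h import *
o=ctrl.get_obs();print(o)
for n in('scene','top'):
    c=save(n,n+'0');print(n,c['fx'],c['k1'],np.linalg.inv(c['world_to_cam']).round(3))
E
```

```text
pics
{'time': 0.0, 'joint_pos': array([ 1.19999697e+00,  2.60670058e-01, -1.39377832e-01,  1.17268840e+00,
       -2.11768239e-05,  1.57081185e+00]), 'dq': array([-3.20156290e-04, -6.40559168e-04, -2.65933450e-05, -6.38292496e-04,
        2.53155792e-04,  1.21725942e-03]), 'tau': array([-1.29486674e-03, -4.05678105e+01,  2.53921920e+01,  1.88233046e-02,
        3.68980579e-05, -2.44883938e-05]), 'eef_pos': array([0.19004881, 0.48881548, 0.30306876]), 'tool_rot': array([ 1.84346910e-01,  9.82860761e-01, -9.55310250e-04, -1.68391141e-04]), 'ft_force': array([-0.13913924,  0.15210685, -0.29265633]), 'torque': array([-0.04120344, -0.02680587, -0.03530212]), 'gripper_force': 0.0, 'finger_gap': 0.9985187237685457}
scene 436.20054993030527 -0.10603968515266572 [[-0.815  0.396 -0.422  1.038]
 [ 0.579  0.562 -0.591  0.594]
 [ 0.003 -0.726 -0.687  0.924]
 [ 0.     0.     0.     1.   ]]
top 433.80099801171195 -0.07106714047048995 [[ 2.800e-02 -9.910e-01  1.340e-01  4.130e-01]
 [-1.000e+00 -2.800e-02  5.000e-03 -1.270e-01]
 [-1.000e-03 -1.340e-01 -9.910e-01  1.176e+00]
 [ 0.000e+00  0.000e+00  0.000e+00  1.000e+00]]
```

View pics/top0.png

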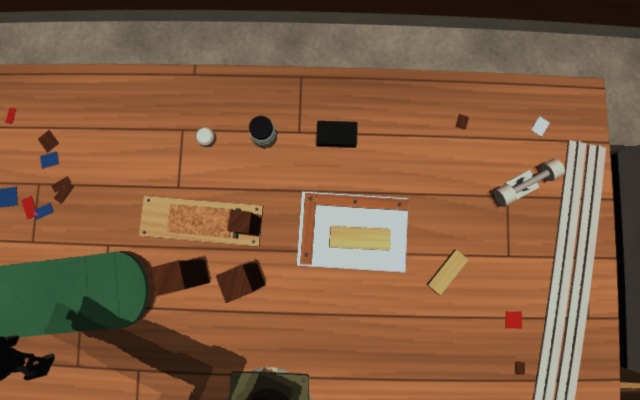

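View pics/scene0.png

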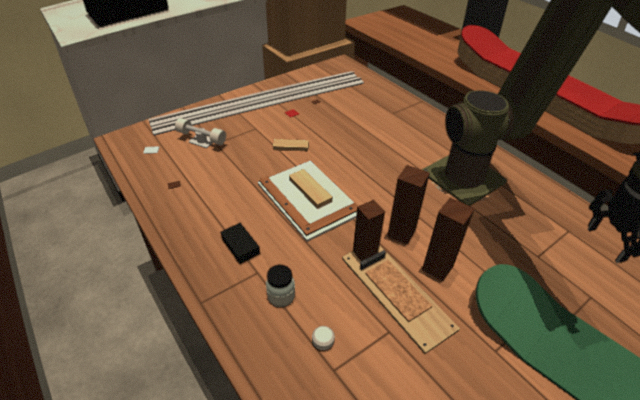

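The top view shows the squaring board at about (353,232), with the end stop on its left (world +y) and the long fence on top (world +x). The station is at (200,220), with the batten at (233,222).

- **Blocks (top view):** (245,222), (182,275) and (240,280). The one at (245,222), standing behind the batten, is the smallest.
- **Strips:** (360,238) on the board and (448,272) on the bench. The one on the board is larger.
- **Bystanders:** wheel (205,136), jar (262,130) and sanding block (337,134).

I'll confirm this in a crop and measure.

```bash
python3 - <<'E'
from h import *
im=cv2.imread('pics/top0.png'); cv2.imwrite('pics/crop1.png',cv2.resize(im[180:310,120:480],None,fx=2.2,fy=2.2,interpolation=cv2.INTER_CUBIC))
hsv=cv2.cvtColor(im,cv2.COLOR_BGR2HSV)
for p in [(360,238),(390,220),(400,260),(308,230),(200,220),(155,220),(245,215),(238,222),(448,272),(258,222)]: print(p,hsv[p[1],p[0]])
E
```

```text
(360, 238) [ 22 116 185]
(390, 220) [ 80  12 197]
(400, 260) [ 99  16 201]
(308, 230) [ 11 175 153]
(200, 220) [ 13 153 162]
(155, 220) [ 19 118 184]
(245, 215) [  9 174  76]
(238, 222) [  9 173  75]
(448, 272) [ 21 119 184]
(258, 222) [  9 159  16]
```

View pics/crop1.png

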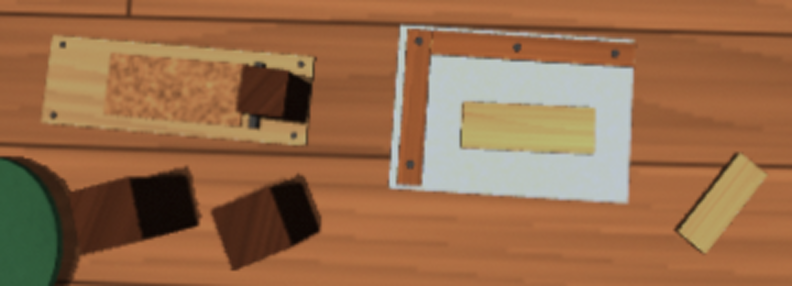

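The crop confirms it: the block behind the batten is the smallest of the three, and the strip on the board is the larger of the two. Next I'll measure them.

```bash
python3 - <<'E'
from h import *
c=load('top0'); im=cv2.cvtColor(c['pixels'],cv2.COLOR_RGB2BGR); hsv=cv2.cvtColor(im,cv2.COLOR_BGR2HSV)
def mask(lo,hi,box):
    m=cv2.inRange(hsv,lo,hi); b=np.zeros_like(m); x0,y0,x1,y1=box; b[y0:y1,x0:x1]=m[y0:y1,x0:x1]; return b
def big(m): return max(cv2.findContours(m,cv2.RETR_EXTERNAL,cv2.CHAIN_APPROX_NONE)[0],key=cv2.contourArea)[:,0]
def rect(px,z,name):
    w=onz(c,px,z); r=cv2.minAreaRect(w.astype(np.float32)*1000); b=cv2.boxPoints(r)
    e=[b[1]-b[0],b[2]-b[1]]; l=e[np.argmax([np.linalg.norm(v) for v in e])]
    if l[1]<0:l=-l
    print(name,'ctr mm',np.round(r[0],1),'size',np.round(r[1],1),'long-axis yaw from +y',round(float(np.arctan2(-l[0],l[1])),3)); return b
mp=(17,70,110),(28,150,255)
rect(big(mask(*mp,(315,210,410,262))),.034,'strip')
st=mask(*mp,(130,190,270,250))
n=cv2.findNonZero(cv2.morphologyEx(st,cv2.MORPH_OPEN,np.ones((2,2))))[:,0]
rect(n,.012,'station')
wh=mask((0,0,140),(179,60,255),(290,185,415,280))
rect(cv2.findNonZero(wh)[:,0],.012,'board outer')
k=np.ones((5,5))
inn=cv2.morphologyEx(wh|mask(*mp,(315,210,410,262)),cv2.MORPH_CLOSE,k); inn=cv2.morphologyEx(inn,cv2.MORPH_OPEN,k)
rect(big(inn),.012,'board inner (expect 170x260)')
ck=mask((8,100,120),(16,170,255),(165,200,235,240)); rect(big(cv2.morphologyEx(ck,cv2.MORPH_CLOSE,k)),.02,'cork')
E
```

```text
strip ctr mm [ 462. -225.] size [157.   54.4] long-axis yaw from +y -0.02
station ctr mm [493.6 201.9] size [327.9 108.5] long-axis yaw from +y -0.053
board outer ctr mm [ 479.6 -208.6] size [289.9 199.6] long-axis yaw from +y -0.036
board inner (expect 170x260) ctr mm [ 461.5 -227.8] size [250.2 164.9] long-axis yaw from +y -0.037
cork ctr mm [493.1 206.4] size [ 94.5 183.8] long-axis yaw from +y 0.033
```

```bash
cat >> h.py <<'E'
from scipy.spatial.transform import Rotation as R
def go(x,y,z,yaw,o=None):
    """mm target TCP and wanted world angle of tool y -> slide cm, turn"""
    o=o or ctrl.get_obs(); r=R.from_quat(o['tool_rot']).as_matrix()
    d=r.T@(np.array([x,y,z])/10-o['eef_pos']*100); a=np.arctan2(r[1,1],r[0,1])
    print('tcp',(o['eef_pos']*1000).round(1),'ty',round(a,3),'tilt',r[:2,2].round(4),'-> slide',d.round(2),'turn',round((a-yaw+np.pi/2)%np.pi-np.pi/2,3),'t',round(o['time'],2))
def Twrist(c,o):
    T=np.eye(4);T[:3,:3]=R.from_quat(o['tool_rot']).as_matrix();T[:3,3]=o['eef_pos'];return T@c['T_tool_cam']
E
python3 - <<'E'
from h import *
go(440,200,360,-.053)
E
```

```text
tcp [190.  488.9 303.1] ty 1.2 tilt [-0.0007 -0.0016] -> slide [-33.76 -17.88  -5.66] turn 1.253 t 0.1
```

Call:
{"name": "arm_command", "arguments": {"deltas": [{"claw": -1, "slide": [-2, -1, -5], "turn": 0.17}, {"claw": -1, "slide": [-7, -4, -5.7], "turn": 0.34}, {"claw": -1, "slide": [-12, -6.5, -5.7], "turn": 0.51}, {"claw": -1, "slide": [-17, -9, -5.7], "turn": 0.68}, {"claw": -1, "slide": [-22, -12, -5.7], "turn": 0.85}, {"claw": -1, "slide": [-27, -14.5, -5.7], "turn": 1.02}, {"claw": -1, "slide": [-32, -17, -5.7], "turn": 1.19}, {"claw": -1, "slide": [-33.8, -17.9, -5.7], "turn": 1.253}]}}

```text
time: 1.1
eef_pos: [0.4418, 0.1977, 0.3604]
tool_rot: [0.728, 0.686, -0.0, 0.0]
ft_force: [0.7, 0.4, -0.0]
finger_gap: 1.0
gripper_force: 0.0
```

```bash
python3 - <<'E'
from h import *
o=ctrl.get_obs(); c=save('wrist','w1'); np.save('pics/w1T.npy',Twrist(c,o)); print(Twrist(c,o).round(3),o['dq'].round(3))
go(445,-205,330,-.03,o)
E
```

```text
[[ 0.998 -0.057 -0.016  0.447]
 [-0.059 -0.956 -0.288  0.272]
 [ 0.001  0.289 -0.957  0.431]
 [ 0.     0.     0.     1.   ]] [-0.286  0.075  0.094  0.026  0.019  0.176]
tcp [441.8 197.7 360.4] ty -0.059 tilt [-0.0004 -0.0008] -> slide [-40.17   2.7    3.07] turn -0.029 t 1.1
```

View pics/w1.png

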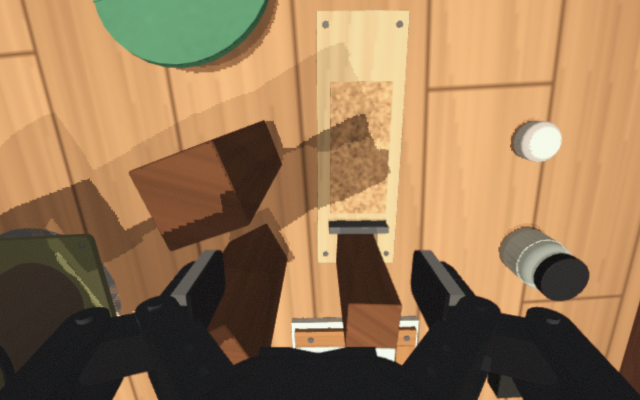

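The wrist view shows the whole station: plywood far corners at (318,12) and (409,13), cork from row 81 to row 218 and columns 329–394, batten at (329–388, 227), and the block's foot just behind the batten at (338–378, 236).

```bash
python3 - <<'E'
from h import *
c=load('w1');T=np.load('pics/w1T.npy')
P=lambda uv,z:(onz(c,uv,z,T)*1000).round(1)
print('cork',P([(329,81),(394,81),(329,219),(389,219)],.02).tolist())
print('ply',P([(318,12),(409,13),(319,262),(391,262)],.012).tolist())
print('batten far top',P([(329,221),(388,221)],.038).tolist())
print('caul top',P([(347,305),(395,305),(341,343),(399,347)],.182).tolist())
print('caul foot',P([(338,236),(378,236)],.035).tolist())
E
```

```text
cork [[463.1, 292.3], [542.2, 287.8], [454.3, 113.2], [536.8, 108.3]]
ply [[454.3, 370.6], [561.4, 363.6], [436.6, 43.8], [541.9, 37.3]]
batten far top [[453.9, 117.4], [531.6, 112.7]]
caul top [[463.9, 91.1], [507.7, 88.4], [456.9, 49.0], [512.3, 40.7]]
caul foot [[465.0, 93.8], [518.8, 90.6]]
```

Call:
{"name": "arm_command", "arguments": {"deltas": [{"claw": -1, "slide": [-5, 0.3, 0], "turn": 0}, {"claw": -1, "slide": [-10, 0.7, 0], "turn": 0}, {"claw": -1, "slide": [-10, 0.7, 0], "turn": 0}, {"claw": -1, "slide": [-5, 0.3, 0], "turn": 0}, {"claw": -1, "slide": [0, 0, 0], "turn": 0}, {"claw": -1, "slide": [5, -0.3, 0], "turn": 0}, {"claw": -1, "slide": [10, -0.7, 0], "turn": 0}, {"claw": -1, "slide": [16, -1, 0], "turn": 0}]}}

```text
time: 2.15
eef_pos: [0.4377, 0.3629, 0.3608]
tool_rot: [0.725, 0.689, -0.0, -0.0]
ft_force: [0.7, -0.1, -0.3]
finger_gap: 1.004
gripper_force: 0.0
```

I wrote that row sequence with the sign partly wrong, so the arm went the wrong way. It touched nothing. Recomputing.

```bash
python3 - <<'E'
from h import *
go(450,-230,330,-.03)
E
```

```text
tcp [437.7 362.9 360.8] ty -0.052 tilt [-0.0002  0.0001] -> slide [-59.15   4.29   3.07] turn -0.022 t 2.15
```

Call:
{"name": "arm_command", "arguments": {"deltas": [{"claw": -1, "slide": [-6, 0.4, 0], "turn": 0}, {"claw": -1, "slide": [-12, 0.8, 0], "turn": 0}, {"claw": -1, "slide": [-18, 1.3, 0], "turn": 0}, {"claw": -1, "slide": [-24, 1.7, 0], "turn": 0}, {"claw": -1, "slide": [-30, 2.1, 0], "turn": 0}, {"claw": -1, "slide": [-36, 2.6, 0], "turn": 0}, {"claw": -1, "slide": [-42, 3, 0], "turn": 0}, {"claw": -1, "slide": [-48, 3.5, 1], "turn": -0.02}]}}

```text
time: 3.15
eef_pos: [0.4491, -0.1216, 0.3514]
tool_rot: [0.718, 0.696, 0.001, 0.001]
ft_force: [0.2, 0.9, 0.9]
finger_gap: 1.002
gripper_force: 0.0
```

```bash
python3 - <<'E'
from h import *
go(458,-235,250,-.03)
E
```

```text
tcp [ 449.1 -121.6  351.4] ty -0.03 tilt [0.0023 0.0003] -> slide [-11.31   1.21  10.14] turn -0.0 t 3.15
```

Call:
{"name": "arm_command", "arguments": {"deltas": [{"claw": -1, "slide": [-4, 0.5, 0], "turn": 0}, {"claw": -1, "slide": [-6, 1, 0], "turn": 0}, {"claw": -1, "slide": [-6, 1, 0], "turn": 0}, {"claw": -1, "slide": [-6, 1, 0], "turn": 0}, {"claw": -1, "slide": [-6, 1, 0], "turn": 0}, {"claw": -1, "slide": [-6, 1, 0], "turn": 0}, {"claw": -1, "slide": [-6, 1, 0], "turn": 0}, {"claw": -1, "slide": [-6, 1, 0], "turn": 0}]}}

```text
time: 4.15
eef_pos: [0.4564, -0.181, 0.351]
tool_rot: [0.719, 0.695, 0.0, 0.0]
ft_force: [-0.3, -0.7, 0.7]
finger_gap: 1.002
gripper_force: 0.0
```

```bash
python3 - <<'E'
from h import *
o=ctrl.get_obs(); c=save('wrist','w2'); np.save('pics/w2T.npy',Twrist(c,o)); print(o['dq'].round(3))
go(458,-235,150,-.03,o)
E
```

```text
[-0.004  0.003  0.     0.001 -0.001 -0.   ]
tcp [ 456.4 -181.   351. ] ty -0.033 tilt [ 0.0001 -0.    ] -> slide [-5.39  0.33 20.1 ] turn -0.003 t 4.15
```

View pics/w2.png

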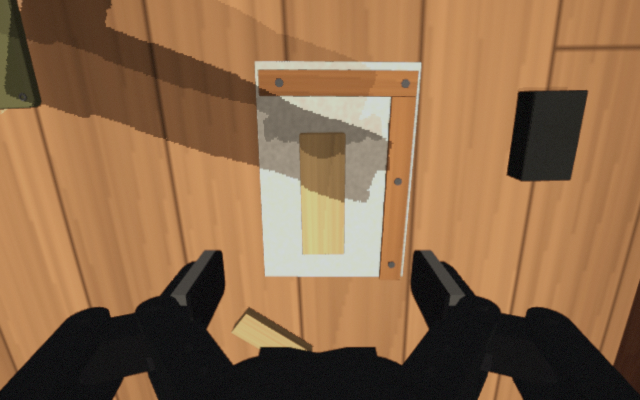

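The strip's top corners are at (301,133), (345,132), (302,254) and (345,255). The end stop's edge runs along row 97, and the fence's base runs from (391,97) to (379,277).

```bash
python3 - <<'E'
from h import *
c=load('w2');T=np.load('pics/w2T.npy')
P=lambda uv,z:(onz(c,uv,z,T)*1000)
s=P([(301,133),(345,132),(302,254),(345,255)],.034);print('strip',s.round(1).tolist(),s.mean(0).round(1))
a=(s[0]+s[1]-s[2]-s[3])/2;print('len',np.linalg.norm(a).round(1),'yaw',np.arctan2(-a[0],a[1]).round(3))
f=P([(391,97),(379,277)],.012);e=P([(258,98),(391,96)],.021);print('fence',f.round(1).tolist(),'end',e.round(1).tolist())
d=f[0]-f[1];print('fence yaw',np.arctan2(-d[0],d[1]).round(3))
print('outer',P([(255,62),(420,63),(265,277)],.012).round(1).tolist())
E
```

```text
strip [[439.6, -144.7], [492.3, -145.2], [433.3, -304.8], [491.0, -308.2]] [ 464.1 -225.7]
len 161.6 yaw -0.023
fence [[551.1, -106.6], [542.0, -357.0]] end [[389.1, -102.6], [549.1, -105.5]]
fence yaw -0.036
outer [[387.4, -61.1], [584.9, -68.4], [376.3, -351.4]]
```

```bash
python3 - <<'E'
from h import *
go(464,-226,92,-.023)
E
```

```text
tcp [ 456.4 -181.1  351. ] ty -0.033 tilt [ 0.0001 -0.    ] -> slide [-4.46  0.9  25.9 ] turn -0.01 t 4.2
```

Call:
{"name": "arm_command", "arguments": {"deltas": [{"claw": -1, "slide": [-2, 0.4, 6], "turn": -0.01}, {"claw": -1, "slide": [-4.5, 0.9, 12], "turn": -0.01}, {"claw": -1, "slide": [-4.5, 0.9, 17], "turn": -0.01}, {"claw": -1, "slide": [-4.5, 0.9, 21], "turn": -0.01}, {"claw": -1, "slide": [-4.5, 0.9, 24], "turn": -0.01}, {"claw": -1, "slide": [-4.5, 0.9, 25.5], "turn": -0.01}, {"claw": -1, "slide": [-4.5, 0.9, 25.9], "turn": -0.01}, {"claw": -1, "slide": [-4.5, 0.9, 25.9], "turn": -0.01}], "force": 30}}

```text
time: 5.2
eef_pos: [0.4646, -0.2268, 0.0927]
tool_rot: [0.715, 0.699, 0.0, 0.001]
ft_force: [0.2, 0.3, 1.1]
finger_gap: 1.0
gripper_force: 0.0
```

Call:
{"name": "arm_command", "arguments": {"deltas": [{"claw": 0, "slide": [0, 0, 0], "turn": 0}, {"claw": 1, "slide": [0, 0, 0], "turn": 0}, {"claw": 1, "slide": [0, 0, 0], "turn": 0}, {"claw": 1, "slide": [0, 0, 0], "turn": 0}, {"claw": 1, "slide": [0, 0, 0], "turn": 0}, {"claw": 1, "slide": [0, 0, 0], "turn": 0}, {"claw": 1, "slide": [0, 0, 0], "turn": 0}, {"claw": 1, "slide": [0, 0, 0], "turn": 0}], "force": 30}}

```text
time: 6.2
eef_pos: [0.4643, -0.2267, 0.093]
tool_rot: [0.715, 0.699, 0.0, 0.001]
ft_force: [-1.7, 1.6, 6.8]
finger_gap: 0.642
gripper_force: 31.8
```

```bash
python3 - <<'E'
from h import *
o=ctrl.get_obs();c=save('wrist','w3'); np.save('pics/w3T.npy',Twrist(c,o)); print(o['ft_force'],o['finger_gap'],o['gripper_force'])
go(521,-181,92,-.036,o)
E
```

```text
[-1.68085124  1.60331656  6.78067277] 0.6415775190151184 31.828942894935608
tcp [ 464.3 -226.7   93. ] ty -0.023 tilt [ 0.0013 -0.001 ] -> slide [4.7  5.56 0.11] turn 0.013 t 6.2
```

View pics/w3.png

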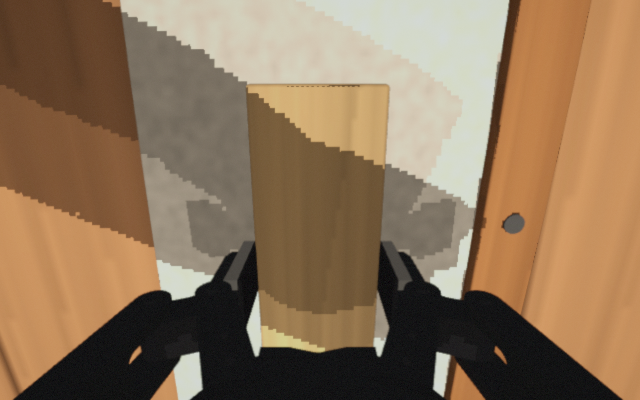

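The strip is held, with the pads on its sides and above fence height. Now I'll slide it towards the corner, keeping it down on the board.

Call:
{"name": "arm_command", "arguments": {"deltas": [{"claw": 1, "slide": [0.5, 0.6, 0], "turn": 0.013}, {"claw": 1, "slide": [1.3, 1.5, 0], "turn": 0.013}, {"claw": 1, "slide": [2.1, 2.4, 0], "turn": 0.013}, {"claw": 1, "slide": [2.9, 3.3, 0], "turn": 0.013}, {"claw": 1, "slide": [3.5, 4.1, 0], "turn": 0.013}, {"claw": 1, "slide": [3.9, 4.7, 0], "turn": 0.013}, {"claw": 1, "slide": [4.1, 4.9, 0], "turn": 0.013}, {"claw": 1, "slide": [4.1, 4.9, 0], "turn": 0.013}], "force": 30}}

```text
time: 7.25
eef_pos: [0.5142, -0.1875, 0.093]
tool_rot: [0.72, 0.694, -0.001, 0.001]
ft_force: [-1.7, -2.5, 5.3]
finger_gap: 0.645
gripper_force: 31.8
```

```bash
python3 - <<'E'
from h import *
o=ctrl.get_obs();c=save('wrist','w4'); np.save('pics/w4T.npy',Twrist(c,o)); print(o['ft_force'],o['finger_gap'],o['gripper_force'])
go(521,-181,92,-.036,o)
E
```

```text
[-1.71788482 -2.46827071  5.30561599] 0.644934251991989 31.76379382610321
tcp [ 514.2 -187.5   93. ] ty -0.036 tilt [ 0.0008 -0.0027] -> slide [0.67 0.66 0.1 ] turn -0.0 t 7.25
```

View pics/w4.png

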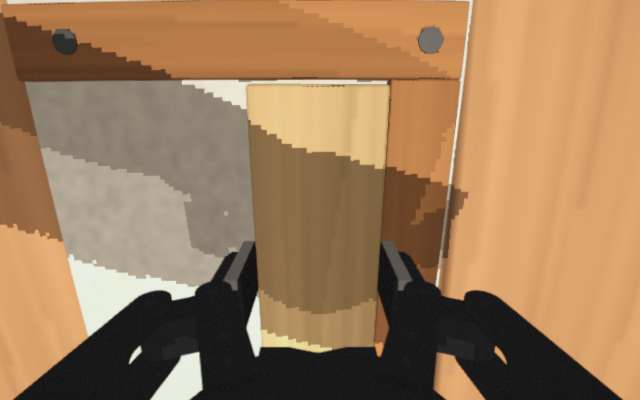

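The strip's end (row 86) is still a few mm short of the stop (row 80), and its side is close to the fence. I'll press in, end first and then side, and watch the force.

Call:
{"name": "arm_command", "arguments": {"deltas": [{"claw": 1, "slide": [0.2, 0, 0], "turn": 0}, {"claw": 1, "slide": [0.4, 0, 0], "turn": 0}, {"claw": 1, "slide": [0.6, 0, 0], "turn": 0}, {"claw": 1, "slide": [0.7, 0, 0], "turn": 0}, {"claw": 1, "slide": [0.7, 0, 0], "turn": 0}, {"claw": 1, "slide": [0.7, 0, 0], "turn": 0}, {"claw": 1, "slide": [0.7, 0, 0], "turn": 0}, {"claw": 1, "slide": [0.7, 0, 0], "turn": 0}], "force": 30}}

```text
time: 8.3
eef_pos: [0.5148, -0.1843, 0.0931]
tool_rot: [0.721, 0.693, -0.004, 0.005]
ft_force: [-3.0, -14.5, 3.8]
finger_gap: 0.642
gripper_force: 31.5
```

Call:
{"name": "arm_command", "arguments": {"deltas": [{"claw": 1, "slide": [0, 0.2, 0], "turn": 0}, {"claw": 1, "slide": [0, 0.4, 0], "turn": 0}, {"claw": 1, "slide": [0, 0.6, 0], "turn": 0}, {"claw": 1, "slide": [0, 0.7, 0], "turn": 0}, {"claw": 1, "slide": [0, 0.7, 0], "turn": 0}, {"claw": 1, "slide": [0, 0.7, 0], "turn": 0}, {"claw": 1, "slide": [0, 0.7, 0], "turn": 0}, {"claw": 1, "slide": [0, 0.7, 0], "turn": 0}], "force": 30}}

```text
time: 9.3
eef_pos: [0.5159, -0.1842, 0.093]
tool_rot: [0.721, 0.693, -0.008, 0.001]
ft_force: [-16.2, -15.3, 17.4]
finger_gap: 0.643
gripper_force: 33.0
```

```bash
python3 - <<'E'
from h import *
o=ctrl.get_obs();c=save('wrist','w5'); np.save('pics/w5T.npy',Twrist(c,o)); print(o['ft_force'],o['torque'])
go(521,-181,92,-.036,o)
im=cv2.imread('pics/w5.png')[40:320,220:500]; cv2.imwrite('pics/crop5.png',cv2.resize(im,None,fx=2.1,fy=2.1,interpolation=cv2.INTER_CUBIC))
E
```

```text
[-16.15520662 -15.28914279  17.39963325] [-2.9380743   2.94101556  0.46725712]
tcp [ 515.9 -184.2   93. ] ty -0.039 tilt [-0.0104 -0.0122] -> slide [0.34 0.49 0.09] turn -0.003 t 9.3
```

View pics/crop5.png

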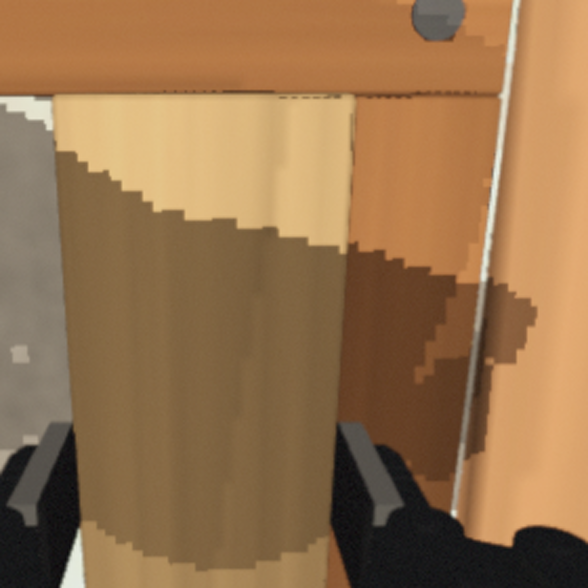

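```bash
python3 - <<'E'
from h import *
c=load('w5');T=np.load('pics/w5T.npy')
P=lambda u,v,z:(onz(c,(220+u/2.1,40+v/2.1),z,T)*1000)[0].round(1)
print('strip TL,TR',P(55,95,.034),P(353,95,.034),'left low',P(72,390,.034),'right low',P(340,390,.034))
print('fence outer z21',P(500,100,.021),P(472,380,.021),'white outer z12',P(507,100,.012),P(518,0,.012),'stop face top',P(200,93,.021))
E
```

```text
strip TL,TR [ 492.4 -104.2] [ 546.7 -106.3] left low [ 489.9 -162.3] right low [ 545.5 -164.2]
fence outer z21 [ 578.9 -108. ] [ 578.  -168.5] white outer z12 [ 584.1 -108. ] [584.7 -88.3] stop face top [ 518.7 -104.5]
```

The end is flush against the stop, and the side is flush to within about 2 mm. I'll open, then close again with the gripper biased towards the corner so the outer finger seats the strip on the fence, and then check.

Call:
{"name": "arm_command", "arguments": {"deltas": [{"claw": -1, "slide": [-0.5, -0.3, 0], "turn": 0}, {"claw": -1, "slide": [-0.5, -0.3, 0], "turn": 0}, {"claw": -1, "slide": [-0.5, -0.3, 0], "turn": 0}, {"claw": -1, "slide": [-0.5, -0.3, 0], "turn": 0}, {"claw": 1, "slide": [-0.5, -0.3, 0], "turn": 0}, {"claw": 1, "slide": [-0.5, -0.3, 0], "turn": 0}, {"claw": 1, "slide": [-0.5, -0.3, 0], "turn": 0}, {"claw": 1, "slide": [-0.5, -0.3, 0], "turn": 0}], "force": 30}}

```text
time: 10.35
eef_pos: [0.5172, -0.1845, 0.0919]
tool_rot: [0.72, 0.694, -0.0, -0.001]
ft_force: [-2.8, 0.9, 4.7]
finger_gap: 0.644
gripper_force: 33.6
```

```bash
python3 - <<'E'
from h import *
o=ctrl.get_obs();c=save('wrist','w6'); np.save('pics/w6T.npy',Twrist(c,o)); print(o['ft_force'],o['torque'],o['finger_gap'])
go(521,-181,92,-.036,o)
im=cv2.imread('pics/w6.png')[40:320,220:500]; cv2.imwrite('pics/crop6.png',cv2.resize(im,None,fx=2.1,fy=2.1,interpolation=cv2.INTER_CUBIC))
E
```

```text
[-2.77270248  0.91845011  4.68358396] [ 0.19011227  0.79012985 -0.01599581] 0.6442735761236164
tcp [ 517.2 -184.5   91.9] ty -0.036 tilt [-0.0015  0.0004] -> slide [ 0.36  0.37 -0.01] turn 0.0 t 10.35
```

View pics/crop6.png

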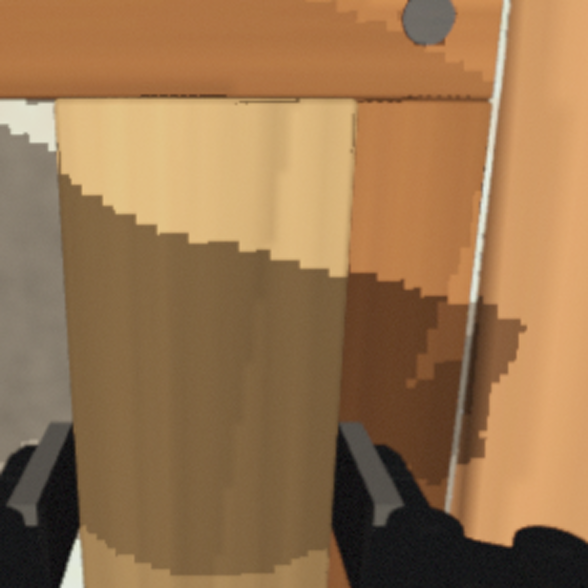

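The end is flush. The visible fence width plus the part hidden by parallax comes to about 30 mm, so the side is flush too. One more light press to be sure, then lift straight up.

Call:
{"name": "arm_command", "arguments": {"deltas": [{"claw": 1, "slide": [0.2, 0.3, 0], "turn": 0}, {"claw": 1, "slide": [0.3, 0.6, 0], "turn": 0}, {"claw": 1, "slide": [0.3, 0.6, 0], "turn": 0}, {"claw": 0, "slide": [0.2, 0.5, 0], "turn": 0}, {"claw": -0.5, "slide": [0, 0.2, 0], "turn": 0}, {"claw": -0.5, "slide": [0, 0.2, 0], "turn": 0}, {"claw": -0.5, "slide": [0, 0.2, 0], "turn": 0}, {"claw": -0.5, "slide": [0, 0.2, 0], "turn": 0}], "force": 30}}

```text
time: 11.4
eef_pos: [0.5205, -0.1847, 0.0918]
tool_rot: [0.72, 0.694, 0.0, 0.0]
ft_force: [-0.5, -0.3, -0.5]
finger_gap: 0.746
gripper_force: 0.0
```

Call:
{"name": "arm_command", "arguments": {"deltas": [{"claw": 1, "slide": [0, 0, 0.1], "turn": 0}, {"claw": 1, "slide": [0, 0, 0.1], "turn": 0}, {"claw": 1, "slide": [0, 0, 0.1], "turn": 0}, {"claw": 1, "slide": [0, 0, 0.1], "turn": 0}, {"claw": 1, "slide": [0, 0, 0.1], "turn": 0}, {"claw": 1, "slide": [0, 0, 0.1], "turn": 0}, {"claw": 1, "slide": [0, 0, 0.1], "turn": 0}, {"claw": 1, "slide": [0, 0, 0.1], "turn": 0}], "force": 45}}

```text
time: 12.4
eef_pos: [0.5175, -0.1844, 0.0913]
tool_rot: [0.72, 0.694, -0.002, -0.002]
ft_force: [-5.4, -0.1, 11.9]
finger_gap: 0.646
gripper_force: 46.9
```

Call:
{"name": "arm_command", "arguments": {"deltas": [{"claw": 1, "slide": [0, 0, -1], "turn": 0}, {"claw": 1, "slide": [0, 0, -3], "turn": 0}, {"claw": 1, "slide": [0, 0, -6], "turn": 0}, {"claw": 1, "slide": [0, 0, -10], "turn": 0}, {"claw": 1, "slide": [0, 0, -14], "turn": 0}, {"claw": 1, "slide": [0, 0, -18], "turn": 0}, {"claw": 1, "slide": [0, 0, -22], "turn": 0}, {"claw": 1, "slide": [0, 0, -25], "turn": 0}], "force": 45}}

```text
time: 13.4
eef_pos: [0.5208, -0.1848, 0.3434]
tool_rot: [0.72, 0.694, 0.001, 0.001]
ft_force: [1.6, 0.2, -1.6]
finger_gap: 0.639
gripper_force: 48.9
```

```bash
python3 - <<'E'
from h import *
o=ctrl.get_obs(); print(o['ft_force'],o['finger_gap'],o['gripper_force']);go(496,207,340,-.055,o)
E
```

```text
[ 1.61560157  0.19470399 -1.61721273] 0.6392792867399968 48.92612814903259
tcp [ 520.8 -184.8  343.4] ty -0.036 tilt [ 0.0035 -0.0006] -> slide [39.06 -3.88  0.3 ] turn 0.019 t 13.4
```

Call:
{"name": "arm_command", "arguments": {"deltas": [{"claw": 1, "slide": [3, -0.3, 0], "turn": 0}, {"claw": 1, "slide": [8, -0.8, 0], "turn": 0.019}, {"claw": 1, "slide": [14, -1.4, 0], "turn": 0.019}, {"claw": 1, "slide": [20, -2, 0], "turn": 0.019}, {"claw": 1, "slide": [26, -2.6, 0], "turn": 0.019}, {"claw": 1, "slide": [32, -3.2, 0], "turn": 0.019}, {"claw": 1, "slide": [37, -3.7, 0], "turn": 0.019}, {"claw": 1, "slide": [39.1, -3.9, 0], "turn": 0.019}], "force": 45}}

```text
time: 14.4
eef_pos: [0.495, 0.2106, 0.3412]
tool_rot: [0.725, 0.689, 0.001, -0.0]
ft_force: [-0.1, -0.8, -1.6]
finger_gap: 0.639
gripper_force: 48.9
```

```bash
python3 - <<'E'
from h import *
o=ctrl.get_obs();c=save('wrist','w7'); np.save('pics/w7T.npy',Twrist(c,o)); print(o['dq'].round(3))
go(496,207,100,-.055,o)
E
```

```text
[ 0.269  0.088  0.12   0.044 -0.018  0.287]
tcp [495.  210.6 341.2] ty -0.051 tilt [0.0012 0.0017] -> slide [-0.4   0.1  24.12] turn 0.004 t 14.4
```

View pics/w7.png

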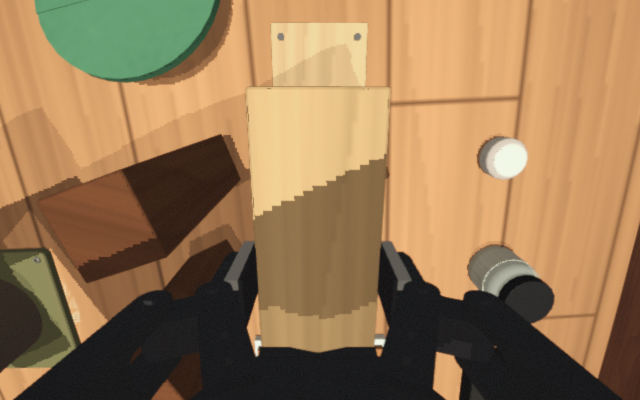

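The wrist view shows the strip held straight, and the plywood's far corners at (272,23) and (367,23). That was my last picture, so from here I work from numbers only.

```bash
python3 - <<'E'
from h import *
c=load('w7');T=np.load('pics/w7T.npy')
P=lambda uv,z:(onz(c,uv,z,T)*1000)
print('ply far',P([(272,23),(367,23)],.012).round(1),'ears',P([(281,37),(357,37)],.012).round(1))
# fresh unmoving views: plywood by mask, far end + side edges + cork start in top camera
o=ctrl.get_obs();c=save('wrist','w8');T=Twrist(c,o);go(496,207,100,-.055,o);print(o['dq'].round(3))
hsv=cv2.cvtColor(c['pixels'],cv2.COLOR_RGB2HSV);m=cv2.inRange(hsv,(17,60,100),(29,160,255));m[:,:255]=0;m[:,385:]=0;m[82:]=0
k=max(cv2.findContours(cv2.morphologyEx(m,cv2.MORPH_OPEN,np.ones((3,3))),0,2)[0],key=cv2.contourArea);b=cv2.boundingRect(k);print(b)
w=onz(c,[(b[0],b[1]),(b[0]+b[2],b[1])],.012,T)*1000;print(w.round(1))
t=load('top0');h=cv2.cvtColor(t['pixels'],cv2.COLOR_RGB2HSV)
# row profile of hue along station centre line, world y from +380 to +100
M=np.linalg.inv(np.linalg.inv(t['world_to_cam']))
for col in range(138,186,2): print(col,h[214:224,col].mean(0).round(0)[:2].tolist(),onz(t,(col,219),.016).round(3)[0].tolist(),end='; ')
E
```

```text
ply far [[453.7 371.5]
 [561.2 366.1]] ears [[462.7 356.4]
 [549.6 352. ]]
tcp [495.  212.1 341.1] ty -0.05 tilt [0.0009 0.0037] -> slide [-0.59  0.1  24.11] turn 0.005 t 14.45
[-0.048 -0.012 -0.019  0.    -0.031 -0.059]
(271, 25, 97, 57)
[[452.2 371.6]
 [562.2 366.2]]
138 [12.0, 158.0] [0.495, 0.374]; 140 [14.0, 146.0] [0.495, 0.369]; 142 [17.0, 125.0] [0.495, 0.363]; 144 [17.0, 125.0] [0.495, 0.358]; 146 [18.0, 124.0] [0.495, 0.352]; 148 [18.0, 124.0] [0.495, 0.346]; 150 [18.0, 124.0] [0.496, 0.341]; 152 [18.0, 124.0] [0.496, 0.335]; 154 [18.0, 124.0] [0.496, 0.33]; 156 [17.0, 124.0] [0.496, 0.324]; 158 [18.0, 124.0] [0.496, 0.319]; 160 [18.0, 123.0] [0.496, 0.313]; 162 [18.0, 123.0] [0.497, 0.308]; 164 [18.0, 123.0] [0.497, 0.302]; 166 [18.0, 124.0] [0.497, 0.297]; 168 [15.0, 138.0] [0.497, 0.291]; 170 [13.0, 152.0] [0.497, 0.286]; 172 [13.0, 152.0] [0.498, 0.28]; 174 [13.0, 152.0] [0.498, 0.275]; 176 [13.0, 151.0] [0.498, 0.269]; 178 [13.0, 149.0] [0.498, 0.264]; 180 [13.0, 151.0] [0.498, 0.258]; 182 [13.0, 153.0] [0.498, 0.253]; 184 [13.0, 153.0] [0.499, 0.247];
```

```bash
python3 - <<'E'
from h import *
t=load('top0');c=load('w1');T=np.load('pics/w1T.npy')
for z in(.17,.19,.21,.23):
    print(z,'A',onz(t,(170,278.6),z).round(3),onz(c,(186,195),z,T).round(3),'B',onz(t,(234.5,283.6),z).round(3))
go(497,206,110,-.055)
E
```

```text
0.17 A [[0.348 0.221]] [[0.331 0.2  ]] B [[0.342 0.071]]
0.19 A [[0.35  0.214]] [[0.34  0.206]] B [[0.344 0.067]]
0.21 A [[0.351 0.207]] [[0.349 0.211]] B [[0.345 0.063]]
0.23 A [[0.352 0.2  ]] [[0.357 0.217]] B [[0.347 0.059]]
tcp [495.1 210.1 341.1] ty -0.051 tilt [0.001  0.0016] -> slide [-0.44  0.18 23.11] turn 0.004 t 14.5
```

Call:
{"name": "arm_command", "arguments": {"deltas": [{"claw": 1, "slide": [-0.2, 0.1, 3], "turn": 0.004}, {"claw": 1, "slide": [-0.4, 0.2, 7], "turn": 0.004}, {"claw": 1, "slide": [-0.4, 0.2, 11], "turn": 0.004}, {"claw": 1, "slide": [-0.4, 0.2, 15], "turn": 0.004}, {"claw": 1, "slide": [-0.4, 0.2, 18.5], "turn": 0.004}, {"claw": 1, "slide": [-0.4, 0.2, 21], "turn": 0.004}, {"claw": 1, "slide": [-0.4, 0.2, 22.7], "turn": 0.004}, {"claw": 1, "slide": [-0.4, 0.2, 23.1], "turn": 0.004}], "force": 45}}

```text
time: 15.5
eef_pos: [0.4965, 0.2022, 0.109]
tool_rot: [0.728, 0.686, -0.001, -0.0]
ft_force: [-0.3, 0.1, -1.0]
finger_gap: 0.644
gripper_force: 48.8
```

Call:
{"name": "arm_command", "arguments": {"deltas": [{"claw": 1, "slide": [0, 0, 0], "turn": 0}, {"claw": 1, "slide": [0, 0, 0.3], "turn": 0}, {"claw": 1, "slide": [0, 0, 0.6], "turn": 0}, {"claw": 1, "slide": [0, 0, 0.8], "turn": 0}, {"claw": 1, "slide": [0, 0, 1.0], "turn": 0}, {"claw": 1, "slide": [0, 0, 1.1], "turn": 0}, {"claw": 1, "slide": [0, 0, 1.1], "turn": 0}, {"claw": 1, "slide": [0, 0, 1.1], "turn": 0}], "force": 45}}

```text
time: 16.5
eef_pos: [0.4968, 0.2033, 0.0994]
tool_rot: [0.728, 0.686, 0.0, -0.0]
ft_force: [-1.4, -1.7, 6.4]
finger_gap: 0.64
gripper_force: 49.7
```

Touchdown at 6 N. I'll shift it 2.5 mm along +y while it's down, then let go.

Call:
{"name": "arm_command", "arguments": {"deltas": [{"claw": 1, "slide": [0.1, 0, -0.1], "turn": 0}, {"claw": 1, "slide": [0.4, 0, -0.1], "turn": 0}, {"claw": 1, "slide": [0.4, 0, 0], "turn": 0}, {"claw": 1, "slide": [0.4, 0, 0], "turn": 0}, {"claw": 0, "slide": [0.4, 0, 0], "turn": 0}, {"claw": -1, "slide": [0.4, 0, 0], "turn": 0}, {"claw": -1, "slide": [0.4, 0, 0], "turn": 0}, {"claw": -1, "slide": [0.4, 0, 0], "turn": 0}], "force": 45}}

```text
time: 17.5
eef_pos: [0.497, 0.2072, 0.0987]
tool_rot: [0.728, 0.686, -0.0, 0.0]
ft_force: [-0.2, 0.3, 0.1]
finger_gap: 0.999
gripper_force: 0.0
```

Call:
{"name": "arm_command", "arguments": {"deltas": [{"claw": -1, "slide": [0, 0, 0], "turn": 0}, {"claw": -1, "slide": [0, 0, -2], "turn": 0}, {"claw": -1, "slide": [0, 0, -5], "turn": 0}, {"claw": -1, "slide": [0, 0, -9], "turn": 0}, {"claw": -1, "slide": [0, 0, -14], "turn": 0}, {"claw": -1, "slide": [0, 0, -19], "turn": 0}, {"claw": -1, "slide": [0, 0, -24], "turn": 0}, {"claw": -1, "slide": [0, 0, -27], "turn": 0}]}}

```text
time: 18.5
eef_pos: [0.4975, 0.2074, 0.3718]
tool_rot: [0.728, 0.686, 0.002, 0.001]
ft_force: [0.4, -0.1, 0.6]
finger_gap: 0.998
gripper_force: 0.0
```

```bash
python3 - <<'E'
from h import *
o=ctrl.get_obs();c=save('wrist','w9'); T=Twrist(c,o); np.save('pics/w9T.npy',T); go(440,200,360,-.055,o);print(o['dq'].round(3))
hsv=cv2.cvtColor(c['pixels'],cv2.COLOR_RGB2HSV)
for row in (60,100,140,170,200):
    print(row,[(u,hsv[row,u].tolist()) for u in range(255,390,9)])
print('col', [(v,hsv[v,318].tolist()) for v in range(15,300,8)])
E
```

```text
tcp [497.5 207.4 371.8] ty -0.059 tilt [0.0034 0.0014] -> slide [-1.08 -5.7   1.16] turn -0.004 t 18.5
[-0.001 -0.028  0.523  0.582  0.001  0.001]
60 [(255, [15, 129, 207]), (264, [15, 126, 216]), (273, [20, 92, 238]), (282, [18, 96, 234]), (291, [20, 89, 238]), (300, [19, 96, 230]), (309, [18, 98, 229]), (318, [18, 102, 215]), (327, [18, 102, 223]), (336, [19, 98, 226]), (345, [19, 96, 229]), (354, [21, 87, 238]), (363, [15, 125, 223]), (372, [15, 127, 223]), (381, [13, 135, 170])]
100 [(255, [13, 138, 153]), (264, [14, 132, 197]), (273, [16, 117, 200]), (282, [18, 102, 217]), (291, [15, 124, 212]), (300, [19, 103, 239]), (309, [19, 99, 239]), (318, [18, 105, 236]), (327, [18, 107, 219]), (336, [19, 105, 229]), (345, [16, 113, 224]), (354, [18, 101, 225]), (363, [15, 132, 205]), (372, [15, 125, 226]), (381, [14, 140, 148])]
140 [(255, [15, 130, 202]), (264, [15, 132, 195]), (273, [15, 131, 199]), (282, [18, 100, 221]), (291, [15, 125, 206]), (300, [19, 99, 240]), (309, [17, 121, 147]), (318, [17, 124, 136]), (327, [17, 124, 134]), (336, [17, 119, 133]), (345, [17, 116, 165]), (354, 
[... 886 characters left out ...]
 236]), (55, [18, 103, 216]), (63, [18, 104, 215]), (71, [18, 102, 215]), (79, [18, 102, 215]), (87, [18, 102, 214]), (95, [16, 122, 193]), (103, [19, 105, 236]), (111, [19, 105, 235]), (119, [18, 106, 236]), (127, [18, 104, 236]), (135, [18, 112, 207]), (143, [17, 124, 136]), (151, [16, 122, 138]), (159, [17, 117, 178]), (167, [18, 120, 178]), (175, [18, 118, 184]), (183, [17, 116, 183]), (191, [18, 117, 183]), (199, [18, 119, 189]), (207, [18, 117, 188]), (215, [26, 78, 240]), (223, [20, 89, 239]), (231, [30, 17, 44]), (239, [16, 37, 89]), (247, [10, 148, 57]), (255, [10, 153, 55]), (263, [12, 153, 55]), (271, [11, 156, 54]), (279, [12, 155, 56]), (287, [9, 148, 57]), (295, [10, 137, 54])]
```

```bash
python3 - <<'E'
from h import *
o=ctrl.get_obs();c=save('wrist','w10'); T=Twrist(c,o); np.save('pics/w10T.npy',T); print(o['dq'].round(3));go(440,200,360,-.055,o)
hsv=cv2.cvtColor(c['pixels'],cv2.COLOR_RGB2HSV).astype(float)
for r in (108,120,195):
    h=hsv[r-2:r+3].mean(0); print(r,[(u,int(h[u,0]+.5),int(h[u,1])) for u in range(268,372,2)])
h=hsv[:,308:316].mean(1); print([(v,int(h[v,0]+.5),int(h[v,1]),int(h[v,2])) for v in list(range(84,106,2))+list(range(200,250,2))])
E
```

```text
[ 0.001  0.006 -0.06  -0.095  0.     0.001]
tcp [498.5 207.8 375.1] ty -0.059 tilt [0.0082 0.0034] -> slide [-1.13 -5.8   1.46] turn -0.004 t 18.55
108 [(268, 14, 132), (270, 14, 133), (272, 19, 96), (274, 18, 101), (276, 18, 102), (278, 18, 102), (280, 18, 101), (282, 18, 100), (284, 17, 114), (286, 15, 129), (288, 15, 129), (290, 16, 122), (292, 18, 109), (294, 19, 104), (296, 19, 101), (298, 19, 101), (300, 20, 98), (302, 19, 99), (304, 19, 101), (306, 19, 100), (308, 19, 99), (310, 19, 102), (312, 18, 103), (314, 19, 103), (316, 18, 104), (318, 18, 105), (320, 18, 105), (322, 18, 106), (324, 18, 108), (326, 18, 106), (328, 19, 103), (330, 18, 106), (332, 18, 105), (334, 19, 106), (336, 18, 106), (338, 16, 118), (340, 16, 122), (342, 16, 118), (344, 18, 99), (346, 18, 98), (348, 18, 99), (350, 18, 99), (352, 18, 99), (354, 18, 101), (356, 15, 127), (358, 15, 131), (360, 14, 130), (362, 14, 129), (364, 15, 128), (366, 15, 124), (368, 15, 125), (370, 15, 125)]
120 [(268, 15, 131), (270, 15, 132), (272, 16, 122), (274, 18, 101), (276, 18, 101), (278, 18, 102), (280, 18, 102), (282, 1
[... 1566 characters left out ...]
 18, 99, 223), (88, 18, 100, 223), (90, 18, 99, 223), (92, 18, 100, 223), (94, 17, 106, 216), (96, 16, 121, 195), (98, 19, 103, 236), (100, 19, 102, 237), (102, 19, 102, 237), (104, 19, 102, 237), (200, 18, 117, 182), (202, 18, 117, 182), (204, 18, 117, 182), (206, 18, 117, 182), (208, 17, 116, 181), (210, 18, 117, 182), (212, 19, 111, 190), (214, 21, 98, 213), (216, 23, 86, 233), (218, 24, 83, 238), (220, 19, 97, 232), (222, 18, 95, 237), (224, 18, 97, 230), (226, 17, 108, 188), (228, 16, 19, 42), (230, 19, 18, 42), (232, 43, 23, 47), (234, 18, 26, 102), (236, 18, 24, 104), (238, 17, 24, 104), (240, 11, 96, 61), (242, 11, 153, 54), (244, 10, 142, 54), (246, 10, 145, 54), (248, 11, 146, 53)]
```

```bash
python3 - <<'E'
from h import *
c=load('w10');T=np.load('pics/w10T.npy')
P=lambda uv,z:(onz(c,uv,z,T)*1000).round(1).tolist()
print('cork far',P((312,95.5),.02),'strip far',P((312,97.5),.042),'strip near top',P((312,212),.042),'cork near',P((312,219),.02),'batten far top',P((312,227),.038))
r=P([(314,120),(314.3,195)],.02);print('bed line',r)
t=save('top','top1')
hsv=cv2.cvtColor(t['pixels'],cv2.COLOR_RGB2HSV);m=cv2.inRange(hsv,(4,120,40),(14,220,115));b=np.zeros_like(m);b[203:240,222:264]=m[203:240,222:264]
k=max(cv2.findContours(cv2.morphologyEx(b,cv2.MORPH_OPEN,np.ones((3,3))),0,1)[0],key=cv2.contourArea)[:,0]
rr=cv2.minAreaRect((onz(t,k,.182)*1000).astype(np.float32));print('caul top',rr)
m=cv2.inRange(hsv,(0,0,0),(179,255,40));b=np.zeros_like(m);b[203:240,240:270]=m[203:240,240:270];n=cv2.findNonZero(b)[:,0];print('dark side px',n.min(0),n.max(0))
go(487,-20,375,-.055)
E
```

```text
cork far [[500.8, 288.4]] strip far [[500.8, 285.8]] strip near top [[491.5, 139.1]] cork near [[490.2, 120.8]] batten far top [[490.0, 115.9]]
bed line [[501.5, 257.8], [495.6, 156.1]]
caul top ((484.4794921875, 66.54702758789062), (52.25803756713867, 51.023681640625), 84.55071258544922)
dark side px [245 214] [260 234]
tcp [497.8 207.5 370.6] ty -0.059 tilt [0.0037 0.0015] -> slide [-22.77   0.27  -0.48] turn -0.004 t 18.65
```

The strip is centred on the cork in x to within 1 mm (columns 314 and 314), and about 2 mm off along y. The block's top is at (484, 67), with its back face at y≈42. I'll go behind it with the fingers shut.

Call:
{"name": "arm_command", "arguments": {"deltas": [{"claw": -0.5, "slide": [-3, 0, 0], "turn": 0}, {"claw": 0, "slide": [-7, 0, 0], "turn": 0}, {"claw": 1, "slide": [-11, 0, 0], "turn": 0}, {"claw": 1, "slide": [-15, 0, 0], "turn": 0}, {"claw": 1, "slide": [-19, -0.1, 0], "turn": 0.02}, {"claw": 1, "slide": [-21, -0.3, 0], "turn": 0.03}, {"claw": 1, "slide": [-21.5, -0.5, 0], "turn": 0.03}, {"claw": 1, "slide": [-21.5, -0.5, 0], "turn": 0.03}], "force": 30}}

```text
time: 19.65
eef_pos: [0.4789, -0.0069, 0.368]
tool_rot: [0.738, 0.675, -0.0, -0.001]
ft_force: [0.5, 0.5, -0.2]
finger_gap: 0.001
gripper_force: 0.0
```

```bash
python3 - <<'E'
from h import *
go(479,-4,222,-.09)
E
```

```text
tcp [478.9  -6.9 368. ] ty -0.089 tilt [-0.0017  0.0004] -> slide [2.90e-01 1.00e-02 1.46e+01] turn 0.001 t 19.65
```

Call:
{"name": "arm_command", "arguments": {"deltas": [{"claw": 1, "slide": [0, 0, 2], "turn": 0}, {"claw": 1, "slide": [0, 0, 5], "turn": 0}, {"claw": 1, "slide": [0, 0, 8], "turn": 0}, {"claw": 1, "slide": [0, 0, 11], "turn": 0}, {"claw": 1, "slide": [0.3, 0, 13.5], "turn": 0}, {"claw": 1, "slide": [0.3, 0, 14.6], "turn": 0}, {"claw": 1, "slide": [0.3, 0, 14.6], "turn": 0}, {"claw": 1, "slide": [0.3, 0, 14.6], "turn": 0}]}}

```text
time: 20.65
eef_pos: [0.4804, -0.0039, 0.2238]
tool_rot: [0.738, 0.675, 0.001, 0.001]
ft_force: [-0.0, -0.3, -0.1]
finger_gap: -0.003
gripper_force: 0.0
```

Call:
{"name": "arm_command", "arguments": {"deltas": [{"claw": 1, "slide": [0.5, 0, 0], "turn": 0}, {"claw": 1, "slide": [1.2, 0, 0], "turn": 0}, {"claw": 1, "slide": [2, 0, 0], "turn": 0}, {"claw": 1, "slide": [2.7, 0, 0], "turn": 0}, {"claw": 1, "slide": [3.3, 0, 0], "turn": 0}, {"claw": 1, "slide": [3.9, 0, 0], "turn": 0}, {"claw": 1, "slide": [4.5, 0, 0], "turn": 0}, {"claw": 1, "slide": [5, 0, 0], "turn": 0}]}}

```text
time: 21.65
eef_pos: [0.4841, 0.0461, 0.2229]
tool_rot: [0.738, 0.675, -0.0, 0.0]
ft_force: [0.5, -0.7, -0.2]
finger_gap: 0.002
gripper_force: 0.2
```

Call:
{"name": "arm_command", "arguments": {"deltas": [{"claw": 1, "slide": [0.7, 0, 0], "turn": 0}, {"claw": 1, "slide": [1.3, 0, 0], "turn": 0}, {"claw": 1, "slide": [1.9, 0, 0], "turn": 0}, {"claw": 1, "slide": [2.5, 0, 0], "turn": 0}, {"claw": 1, "slide": [3.1, 0, 0], "turn": 0}, {"claw": 1, "slide": [3.7, 0, 0], "turn": 0}, {"claw": 1, "slide": [4.2, 0, 0], "turn": 0}, {"claw": 1, "slide": [4.7, 0, 0], "turn": 0}]}}

```text
time: 22.65
eef_pos: [0.4883, 0.0929, 0.2229]
tool_rot: [0.738, 0.675, -0.0, -0.0]
ft_force: [0.1, -0.3, -0.1]
finger_gap: -0.002
gripper_force: 0.0
```

```bash
python3 - <<'E'
from h import *
go(490,130,222,-.09)
for n in('top','scene'):
    c=save(n,n+'2'); 
t=load('top2');hsv=cv2.cvtColor(t['pixels'],cv2.COLOR_RGB2HSV);m=cv2.inRange(hsv,(2,110,8),(14,230,115));b=np.zeros_like(m);b[200:245,150:270]=m[200:245,150:270]
k=max(cv2.findContours(b,0,1)[0],key=cv2.contourArea);print('dark blob',cv2.boundingRect(k),cv2.contourArea(k))
E
```

```text
tcp [488.3  92.9 222.9] ty -0.089 tilt [-0.  0.] -> slide [ 3.71 -0.16  0.09] turn 0.001 t 22.65
dark blob (226, 211, 40, 34) 596.5
```

Call:
{"name": "arm_command", "arguments": {"deltas": [{"claw": 1, "slide": [0.6, 0, 0], "turn": 0}, {"claw": 1, "slide": [1.2, 0, 0], "turn": 0}, {"claw": 1, "slide": [1.8, 0, 0], "turn": 0}, {"claw": 1, "slide": [2.4, 0, 0], "turn": 0}, {"claw": 1, "slide": [3, 0, 0], "turn": 0}, {"claw": 1, "slide": [3, 0, 0], "turn": 0}, {"claw": 1, "slide": [3, 0, 0], "turn": 0}, {"claw": 1, "slide": [3, 0, 0], "turn": 0}]}}

```text
time: 23.75
eef_pos: [0.4909, 0.1222, 0.2229]
tool_rot: [0.738, 0.675, -0.0, 0.0]
ft_force: [0.8, -0.6, 0.0]
finger_gap: -0.001
gripper_force: 0.0
```

Call:
{"name": "arm_command", "arguments": {"deltas": [{"claw": 1, "slide": [-0.5, 0, -1], "turn": 0}, {"claw": 1, "slide": [-1, 0, -4], "turn": 0}, {"claw": 1, "slide": [-1, 0, -8], "turn": 0}, {"claw": 1, "slide": [-3, 0, -12], "turn": 0}, {"claw": 1, "slide": [-8, 0, -16], "turn": 0}, {"claw": 1, "slide": [-13, 0, -16], "turn": 0}, {"claw": 1, "slide": [-18, 0, -16], "turn": 0}, {"claw": 1, "slide": [-23, 0, -16], "turn": 0}]}}

```text
time: 24.75
eef_pos: [0.47, -0.1086, 0.384]
tool_rot: [0.738, 0.675, 0.0, 0.001]
ft_force: [0.2, 0.7, -0.0]
finger_gap: -0.003
gripper_force: 0.0
```

```bash
python3 - <<'E'
from h import *
print(ctrl.get_obs()['ft_force'])
t=save('top','top3');hsv=cv2.cvtColor(t['pixels'],cv2.COLOR_RGB2HSV);m=cv2.inRange(hsv,(2,110,8),(14,230,118));b=np.zeros_like(m);b[200:245,130:270]=m[200:245,130:270]
b=cv2.morphologyEx(b,cv2.MORPH_OPEN,np.ones((3,3)))
for k in cv2.findContours(b,0,1)[0]:
    if cv2.contourArea(k)>60: print(cv2.boundingRect(k),cv2.contourArea(k),cv2.minAreaRect((onz(t,k[:,0],.092)*1000).astype(np.float32)))
print([(u,hsv[222,u].tolist()) for u in range(140,266,6)])
E
```

```text
[ 0.21869659  0.66027599 -0.00506679]
(187, 209, 57, 24) 1037.0 ((490.3625183105469, 144.77297973632812), (141.58387756347656, 51.80210876464844), 87.25601959228516)
[(140, [15, 136, 178]), (146, [16, 127, 190]), (152, [17, 125, 194]), (158, [18, 122, 195]), (164, [18, 119, 195]), (170, [24, 111, 196]), (176, [23, 111, 197]), (182, [24, 110, 197]), (188, [9, 174, 79]), (194, [9, 173, 81]), (200, [9, 174, 82]), (206, [9, 175, 83]), (212, [9, 174, 82]), (218, [9, 172, 80]), (224, [10, 175, 73]), (230, [10, 175, 73]), (236, [8, 170, 75]), (242, [22, 120, 72]), (248, [27, 95, 99]), (254, [26, 97, 100]), (260, [26, 105, 73])]
```

Call:
{"name": "arm_command", "arguments": {"deltas": [{"claw": 1, "slide": [-5, 0, 0], "turn": 0}, {"claw": 1, "slide": [-10, 0, 0], "turn": 0}, {"claw": 1, "slide": [-15, 0, 0], "turn": 0}, {"claw": 1, "slide": [-20, 0, 0], "turn": 0}, {"claw": 1, "slide": [-22, 0, 0], "turn": 0}, {"claw": 1, "slide": [-22, 0, 0], "turn": 0}, {"claw": 1, "slide": [-22, 0, 0], "turn": 0}, {"claw": 1, "slide": [-22, 0, 0], "turn": 0}]}}

```text
time: 25.8
eef_pos: [0.4511, -0.3245, 0.3832]
tool_rot: [0.737, 0.676, 0.0, -0.0]
ft_force: [0.3, -0.1, -0.5]
finger_gap: -0.0
gripper_force: 0.0
```

```bash
python3 - <<'E'
from h import *
t=save('top','top4');hsv=cv2.cvtColor(t['pixels'],cv2.COLOR_RGB2HSV);m=cv2.inRange(hsv,(2,110,8),(14,230,118));b=np.zeros_like(m);b[200:245,130:270]=m[200:245,130:270]
b=cv2.morphologyEx(b,cv2.MORPH_OPEN,np.ones((3,3)))
for k in cv2.findContours(b,0,1)[0]:
    if cv2.contourArea(k)>60: print(cv2.boundingRect(k),cv2.contourArea(k),cv2.minAreaRect((onz(t,k[:,0],.092)*1000).astype(np.float32)))
for r in (216,222,228):print([(u,hsv[r,u].tolist()) for u in range(236,268,3)])
m=cv2.inRange(hsv,(19,80,120),(30,150,255));m[:205]=0;m[240:]=0;m[:,:165]=0;m[:,192:]=0;m=cv2.morphologyEx(m,cv2.MORPH_OPEN,np.ones((3,3)))
n=cv2.findNonZero(m)[:,0];print('strip end',n.min(0),n.max(0),(onz(t,[n.min(0),(n[:,0].min(),n[:,1].max())],.042)*1000).round(1))
s=save('scene','scene4');h=cv2.cvtColor(s['pixels'],cv2.COLOR_RGB2HSV);m=cv2.inRange(h,(0,60,5),(14,255,85));b=np.zeros_like(m);b[215:310,330:430]=m[215:310,330:430]
k=max(cv2.findContours(cv2.morphologyEx(b,cv2.MORPH_OPEN,np.ones((3,3))),0,1)[0],key=cv2.contourArea);print('scene',cv2.approxPolyDP(cv2.convexHull(k),4,True)[:,0].tolist())
w=s['world_to_cam']
x0=np.array([490.4,145,0])/1000
E
```

```text
(187, 209, 70, 25) 1299.5 ((489.3003234863281, 127.48031616210938), (175.65164184570312, 51.17570114135742), 87.1909408569336)
[(236, [9, 170, 87]), (239, [9, 172, 83]), (242, [9, 173, 84]), (245, [9, 171, 85]), (248, [9, 170, 87]), (251, [10, 174, 88]), (254, [10, 168, 38]), (257, [16, 129, 115]), (260, [19, 115, 208]), (263, [12, 156, 165]), (266, [12, 156, 167])]
[(236, [9, 173, 84]), (239, [9, 173, 84]), (242, [9, 173, 84]), (245, [9, 173, 84]), (248, [9, 173, 84]), (251, [9, 174, 85]), (254, [10, 159, 24]), (257, [15, 131, 111]), (260, [21, 108, 205]), (263, [12, 157, 169]), (266, [12, 156, 170])]
[(236, [9, 173, 93]), (239, [9, 173, 93]), (242, [10, 173, 93]), (245, [9, 174, 95]), (248, [10, 177, 95]), (251, [10, 175, 93]), (254, [9, 162, 22]), (257, [16, 133, 115]), (260, [15, 136, 135]), (263, [12, 157, 179]), (266, [12, 155, 179])]
strip end [165 205] [187 228] [[532.3 292.6]
 [471.3 288. ]]
scene [[392, 223], [399, 226], [397, 242], [389, 239]]
```

```bash
python3 - <<'E'
from h import *
t=load('top4');s=load('scene4')
ht=cv2.cvtColor(t['pixels'],cv2.COLOR_RGB2HSV);hs=cv2.cvtColor(s['pixels'],cv2.COLOR_RGB2HSV)
h=ht[214:226].astype(float).mean(0);print([(u,int(h[u,0]+.5),int(h[u,1])) for u in range(160,174)])
print('strip far if col 167/168',(onz(t,[(167,221),(168,221)],.042)*1000).round(1).tolist(), 'block ends', (onz(t,[(186.5,221),(252.8,222)],.092)*1000).round(1).tolist())
m=cv2.inRange(hs,(0,90,3),(16,255,118));b=np.zeros_like(m);b[225:330,335:440]=m[225:330,335:440]
b=cv2.morphologyEx(b,cv2.MORPH_OPEN,np.ones((3,3)))
for k in cv2.findContours(b,0,1)[0]:
    if cv2.contourArea(k)>200: print('scene',cv2.contourArea(k),cv2.approxPolyDP(cv2.convexHull(k),2,True)[:,0].tolist())
def pr(p):
    q=s['world_to_cam'][:3]@np.r_[np.array(p)/1000,1];x=q[:2]/q[2];r=x@x;x=x*(1+s['k1']*r);return [round(float(s['fx']*x[0]+s['cx']),1),round(float(s['fy']*x[1]+s['cy']),1)]
a=np.array([.05,1]);xx=np.array([1,-.05]);C=np.array([489.3,129])
for e in(-85,85):
    for w in(-25,25): q=C+e*a+w*xx; print(e,w,'flat',pr([*q,92]),'lower by 12',pr([*q,92+.14*e if e<0 else 92+12]),'bottom',pr([*q,42]))
E
```

```text
[(160, 18, 120), (161, 18, 119), (162, 18, 119), (163, 18, 118), (164, 18, 119), (165, 18, 119), (166, 20, 117), (167, 22, 112), (168, 23, 111), (169, 23, 111), (170, 23, 111), (171, 23, 111), (172, 23, 111), (173, 23, 111)]
strip far if col 167/168 [[489.9, 284.0], [490.0, 281.3]] block ends [[488.1, 215.9], [490.6, 47.8]]
scene 254.0 [[433, 255], [439, 258], [439, 281], [420, 272], [423, 264]]
scene 1325.5 [[371, 227], [412, 269], [410, 280], [394, 289], [355, 247], [357, 233]]
-85 -25 flat [369.3, 224.9] lower by 12 [368.9, 228.0] bottom [367.6, 237.6]
-85 25 flat [354.0, 232.5] lower by 12 [353.6, 235.6] bottom [352.6, 245.2]
85 -25 flat [412.9, 268.5] lower by 12 [413.7, 265.4] bottom [409.5, 280.9]
85 25 flat [397.0, 277.8] lower by 12 [397.7, 274.7] bottom [394.0, 290.1]
```

The block lies flat on the strip: its measured corners match a level block 5 mm off the centre line, within the 20 mm limit. The strip is still centred and the robot is clear, so I'm handing in.

```bash
python3 -c "
from cell import ctrl
print(ctrl.finish_job())"
```

```text
the job is handed in; nothing more can be done
None
```

I handed the job in at about 26 s of the 67 s. By my measurements the strip was seated in the corner, then laid centred on the cork bed. The block was tipped over the batten and lies level along the strip, about 5 mm off its centre line. No verdict came back at hand-in.

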